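Turn the tube mixer's wheel until the sample tube stands upright

TASK

Turn the spoked wheel of the tube mixer by pushing its spokes with the fingertips, spoke after spoke, slowly and gently and without gripping anything, until its one sample tube points straight up with the cap on top, ready to be uncapped. Leave the wheel at rest like that. Do not shift the mixer or disturb the other things on the bench.

Things in the scene. Friction and masses are not known exactly. Their poses are not given: they have to be found in the camera images.
- mixer: tube mixer, a loose 4 kg machine; origin under the centre of its base plate (170 x 200 x 15 mm), x from its motor tower to its wheel. Tower: 70 x 90 mm, top 195 mm above the bench, on the robot's side, its near-wheel face 47 mm behind the wheel's plane; the wheel's plane is 35 mm ahead (+x) of the origin. Stays put when the wheel is pushed gently.
- hub (a point): centre of the mixer's wheel, on its level axle 165 mm above the bench. Upright, does not turn with the wheel: z is up, x runs along the axle away from the tower, y lies in the wheel's plane. The wheel is an open rosette without rim: a disc 72 mm across, 14 mm thick, with six round spokes 10 mm thick, one every 60 degrees.
- wheel (a joint): wheel angle about the hub's x, rad, turns either way (limits -12.6, 12.6). At 0 (or any whole turn, 6.283) the sample tube points straight up; a growing value tips the top of the wheel towards the hub's -y. Friction of about 0.12 N m (1 to 2 N at a spoke): the wheel stays where it is left.
- tube_cap (a point): middle of the outer end of the sample tube's cap, 125 mm from the axle; z points outwards along the tube. The tube sits on one spoke in line with it: 16 mm thick from 70 mm out, cap 20 mm thick from 105 to 125 mm out.
- clip (a point): outer end of one of the five other spokes, 110 mm from the axle, the one 60 degrees from the tube in the growing sense of the joint. All five end alike in an empty steel clip, 22 mm along the axle and 12 mm across the spoke.
- spare_tube: bystander, leave alone: spare capped tube, 87 tall, standing in a round foot 36 across, beside the wheel; looks like the tube on the wheel but is not on it (sizes in mm); origin at the centre of its underside
- jar: bystander, leave alone: small jar, 52 across, 55 tall, beside the mixer (sizes in mm); origin at the centre of its underside
- vial: bystander, leave alone: small vial, 26 across, 52 tall, beside the mixer on the robot's side (sizes in mm); origin at the centre of its underside
- tube_rack: bystander, leave alone: rack of capped tubes, 70 x 200, 98 tall (sizes in mm); origin at the centre of its underside
- spray: bystander, leave alone: bottle, 64 across, 170 tall (sizes in mm); origin at the centre of its underside
- timer: bystander, leave alone: flat timer, 60 x 75 x 20 (sizes in mm); origin at the centre of its underside
- slide_box: bystander, leave alone: cardboard slide box, 85 x 110 x 35 (sizes in mm); origin at the centre of its underside

How it is judged:
By the outcome, as a careful person would: the job done as asked, in the order asked, and still so for the second after the job is handed in, with the robot touching nothing.
It also fails if it takes over 48 s, if anything falls off the work surface, if the arm or the gripper's body presses on something with over 40 N, if the wrist force passes 120 N, or if a joint passes its speed limit or range.

ROBOT

A 6-joint arm with a two-finger parallel gripper is mounted at the origin on the work surface. World frame = base frame: x ahead of the robot, y to its left, z up, the work surface at z = 0. Lengths are in m, angles in rad, forces in N, time in s.
With the tool pointing down it reaches from about 0.275 to 1 m from the base axis. Payload 8.4 kg.
Tool frame: the origin (TCP) lies midway between the tips of the shut fingers; the grasp point (between the pads) lies 19 mm behind it (robot.hold_point_z is the distance from the TCP to the grasp point, in m); z points along the fingers, y is the direction in which the jaws open and shut (so a half turn about z gives the same grasp; the last joint's range is limited). The gripper opens to 85 mm and grips with 20 to 120 N. Pads are 22 mm wide; open, the fingers measure 114 mm over their backs; the gripper's body (76 mm by 85 mm) begins 54 mm behind the grasp point. The pads swing forward as they close: fully open they stand 13 mm farther back than shut.
Start: joints at [1.249, 0.353, 1.633, -0, 1.155, -0.002], TCP at [0.196, 0.593, 0.209] pointing down, gripper open.
Joint ranges: [-2.63, 2.63], [-0.92, 2.1], [0.06, 2.66], [-1.3, 4.44], [0, 2.69], [-3.02, 3.02]. Speed limits (rad/s): [2.22, 2.22, 2.79, 3.14, 3.14, 3.14].

INTERFACE

Orientations are given as a rotation vector (axis times angle).
In Python, from rig import robot, optics gives the robot as it stands.
- The arm moves only by the shell command python3 -m pendant 'ROWS' [FORCE]. ROWS is a JSON object of lists of equal length, an entry for each row: "turn": the turn, a rotation vector about the world's x, y, z in degrees, a list of three; "linear": the shift along the world's x, y, z in mm, a list of three; "claw": the gripper's target within -1 to 1 (fully open at 1, half-way at 0, shut at -1). A call has 1 to 8 rows; each row shifts and turns the commanded pose from where the row before left it; what a row does not reach is not made up. A row lasts 1/10 s, in which the tool goes at most 50 mm and 8.59 degrees, less where a joint would pass 70% of its speed; a pose out of reach is approached as far as the arm can. A call is refused whole if a number of a shift passes 50 or a number of a turn 8.59, either way. A call with a gripper value outside its range is refused whole. The fingers move at their own pace and stop on an object; FORCE is the grip in N (left out, the last holds). Time passes only in rows, so rows that do not move let the fingers close. It gives the time, the measured TCP pose, the force and the opening at its end, in the units of the state.
- robot.get_state(): the state, without advancing time (a new reading comes with each control period).
- optics.grab_frame(name): name is "side" or "top"; returns the picture (384x512x3 uint8, blue, green, red); there is no depth.
- optics.camera_model(name): a dict with "K" (3x3 intrinsics, pixels), "k1" (the pictures are not rectified: a ray, as slopes to the right and down, at radius r is drawn at 1 + k1 r^2 times it, then the intrinsics apply), "R" (3x3) and "t" (3): a world point X has camera coordinates R X + t. Camera axes: x right, y down, z forward; pixel columns grow to the right and rows downward; lengths in m; the calibration is good to about 2 mm. A picture is of the moment at which its call begins. camera_model takes no time and is no camera call.
- robot.hand_in(): hands the job in, once; it reports no verdict.
The state is a dict: "time": time; "qpos": joint angles; "dq": joint speeds; "effort": joint torques, N m; "tool_pos": TCP position; "orientation": TCP orientation; "wrist_force": force on the tool from outside, world axes, zero at the start; "ft_torque": the same for the moment, N m; "opening": finger opening in m.
Only numpy, scipy, OpenCV 4.12 (cv2) and the standard library are available. Lean on these libraries where they do the work, as an engineer would, in place of code of your own. Each camera call takes 0.05 s, during which the arm holds its last target.

## Working session

There is one attempt and no reset: what is moved stays moved. The work goes in short steps, Python scripts to look and compute and a shell command to move; the robot and the scene stay as the last step left them, time stands still between calls to the robot, and variables do not carry over. Pictures are saved under pics/ and viewed, and the job is handed in when it is done.

```bash
ls; mkdir -p pics
python3 - <<'E'
from rig import robot, optics
import cv2
print(robot.get_state())
for n in("side","top"):
    im=optics.grab_frame(n); cv2.imwrite(f"pics/{n}0.png",im)
    print(optics.camera_model(n))
E
```

```text
pics
{'time': 0.0, 'qpos': array([ 1.24857054e+00,  3.53619735e-01,  1.63412462e+00,  6.65136006e-06,
        1.15519317e+00, -2.40525155e-03]), 'dq': array([ 0.00174638, -0.0003592 ,  0.00038207,  0.00086006,  0.00023405,
       -0.00053233]), 'effort': array([-2.94482954e-03, -6.05255628e+01, -3.42058146e+01, -2.91840161e-04,
        9.85336985e-03, -2.07522464e-05]), 'tool_pos': array([0.19634166, 0.5928369 , 0.20878351]), 'orientation': array([-5.00203105e-01, -3.10128904e+00,  2.08306327e-03]), 'wrist_force': array([-0.46675802,  0.58163043,  0.09535048]), 'ft_torque': array([ 0.00394955, -0.00102801,  0.01897246]), 'opening': 0.0854317260153173}
{'K': array([[490.6457283 ,   0.        , 259.51515396],
       [  0.        , 490.6457283 , 186.53470253],
       [  0.        ,   0.        ,   1.        ]]), 'k1': 0.019981205028975667, 'R': array([[-0.97113878, -0.23851021, -0.00153059],
       [-0.16895788,  0.69244465, -0.70140833],
       [ 0.1683529 , -0.68090623, -0.71275803]]), 't': array([0.53639898, 0.21493632, 1.46057228])}
{'K': array([[496.37961738,   0.        , 258.90571533],
       [  0.        , 496.37961738, 193.89529953],
       [  0.        ,   0.        ,   1.        ]]), 'k1': 0.034038269344944194, 'R': array([[ 0.00836032, -0.99995074,  0.00534916],
       [-0.99344577, -0.00891554, -0.11395619],
       [ 0.11399826, -0.00436139, -0.99347138]]), 't': array([0.02649535, 0.58715535, 1.83279843])}
```

View pics/side0.png

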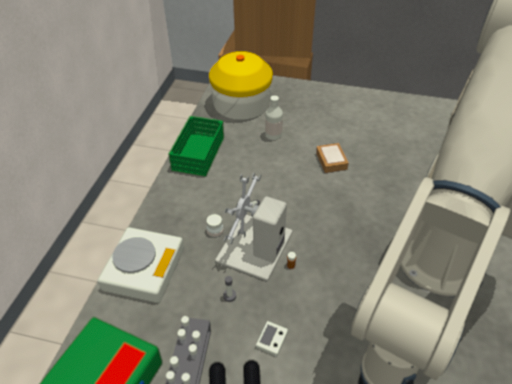

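View pics/top0.png

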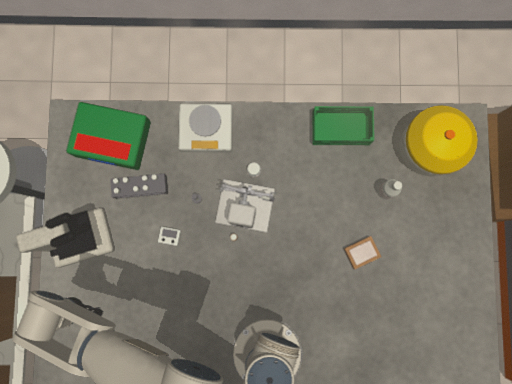

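The mixer sits near side (255,230) and top (245,205), with its tower toward the robot. I'll enlarge both.

Run:
```python
import cv2
a=cv2.imread("pics/side0.png")[160:310,190:310]; b=cv2.imread("pics/top0.png")[150:250,180:290]
cv2.imwrite("pics/side0c.png",cv2.resize(a,None,fx=4,fy=4,interpolation=cv2.INTER_CUBIC))
cv2.imwrite("pics/top0c.png",cv2.resize(b,None,fx=6,fy=6,interpolation=cv2.INTER_CUBIC))
```

```text
(no output)
```

View pics/side0c.png

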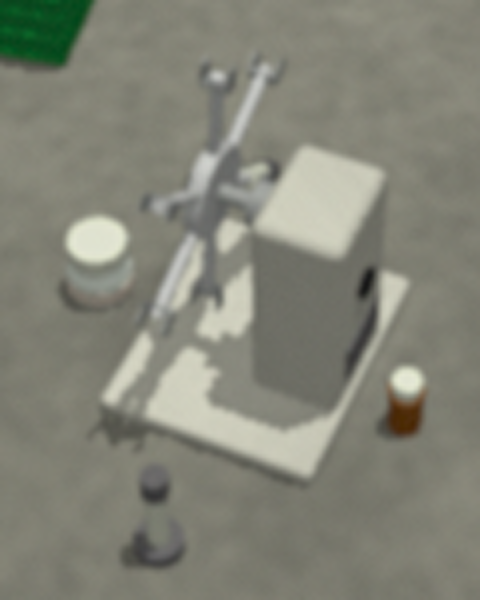

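View pics/top0c.png

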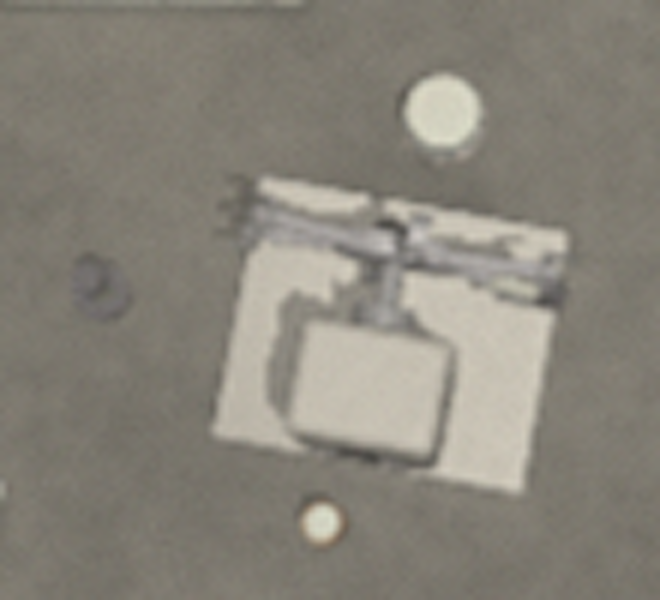

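```bash
cat > h.py <<'E'
import numpy as np, cv2
from rig import robot, optics
from scipy.optimize import least_squares
CM={n:optics.camera_model(n) for n in("side","top")}
def proj(n,X):
    c=CM[n]; p=np.asarray(X,float).reshape(-1,3)@c["R"].T+c["t"]; s=p[:,:2]/p[:,2:]
    s=s*(1+c["k1"]*(s**2).sum(1,keepdims=True)); return s*[c["K"][0,0],c["K"][1,1]]+c["K"][:2,2]
def on_z(n,uv,z):
    f=lambda q:(proj(n,[q[0],q[1],z])[0]-uv)
    return least_squares(f,[.6,0]).x
def W(pose,P): # mixer frame -> world
    x,y,a=pose; c,s=np.cos(a),np.sin(a)
    P=np.asarray(P,float).reshape(-1,3); return np.c_[x+c*P[:,0]-s*P[:,1],y+s*P[:,0]+c*P[:,1],P[:,2]]
def spoke(pose,th,r,dx=0): # th: angle of joint; growing tips top towards -y
    th=np.atleast_1d(th); r=np.broadcast_to(r,th.shape)
    return W(pose,np.c_[np.full(len(th),.035+dx),-r*np.sin(th),.165+r*np.cos(th)])
E
python3 - <<'E'
from h import *
t=np.array([[262,177],[568,235],[522,492],[213,436]])/6+[180,150]-.4
t2=np.array([[290,425],[433,465],[455,342],[308,318]])/6+[180,150]-.4
base=[[.085,.1,.015],[.085,-.1,.015],[-.085,-.1,.015],[-.085,.1,.015]]
tow=[[-.082,.045,.195],[-.082,-.045,.195],[-.012,-.045,.195],[-.012,.045,.195]]
sd=np.array([[103,400],[310,478],[408,275]])/4+[190,160]-.4
sb=[base[0],base[3],base[2]]
f=lambda p:np.r_[(proj("top",W(p,base))-t).ravel(),(proj("top",W(p,tow))-t2).ravel(),(proj("side",W(p,sb))-sd).ravel()]
r=least_squares(f,[.55,.05,0]);print(r.x,np.round(r.fun,1))
np.save("pose.npy",r.x)
for nm,uv,z in[("jar",[442,111],.055),("vial",[322,522],.052),("spare",[95,272],.087)]:
    print(nm,on_z("top",np.array(uv)/6+[180,150]-.4,z))
for n,o,s,sz in(("side",(190,160),5,(120,150)),("top",(180,150),7,(110,85))):
    im=cv2.imread(f"pics/{n}0.png")[o[1]:o[1]+sz[1],o[0]:o[0]+sz[0]]
    im=cv2.resize(im,None,fx=s,fy=s,interpolation=cv2.INTER_CUBIC)
    for k in range(0,360,30):
        q=(proj(n,spoke(r.x,np.radians(k),.11))[0]-o+.5)*s
        cv2.circle(im,tuple(int(v) for v in q),2,(0,0,255),-1);cv2.putText(im,str(k),tuple(int(v) for v in q),0,.4,(0,0,255))
    cv2.imwrite(f"pics/{n}0d.png",im)
E
```

```text
[ 0.54556305  0.08480233 -0.16931879] [-0.4 -0.4  0.4 -0.9  0.2  0.4 -0.5  0.3 -1.7  1.2  0.4 -0.8  0.4 -0.5
 -1.  -1.1 -0.6 -0.9  1.  -1.   1.4 -0.1]
jar [0.68129551 0.05356618]
vial [0.42559776 0.12478286]
spare [0.57487797 0.2631934 ]
```

View pics/side0d.png

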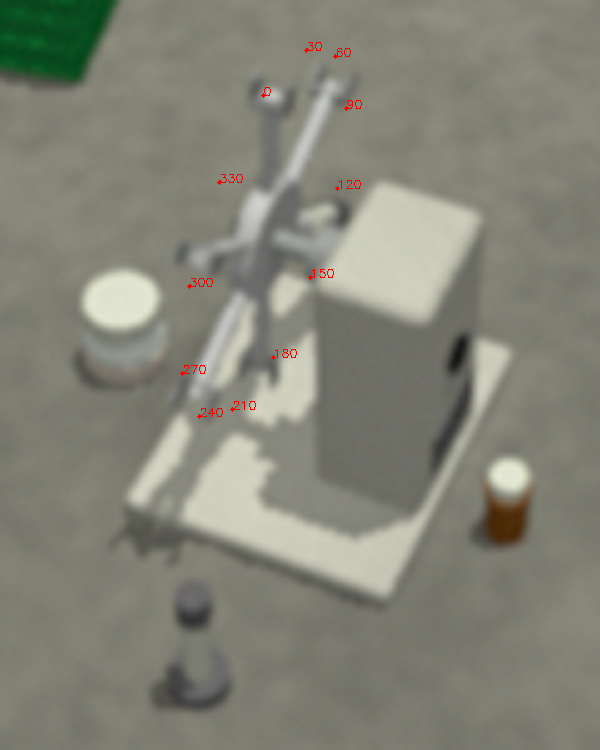

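View pics/top0d.png

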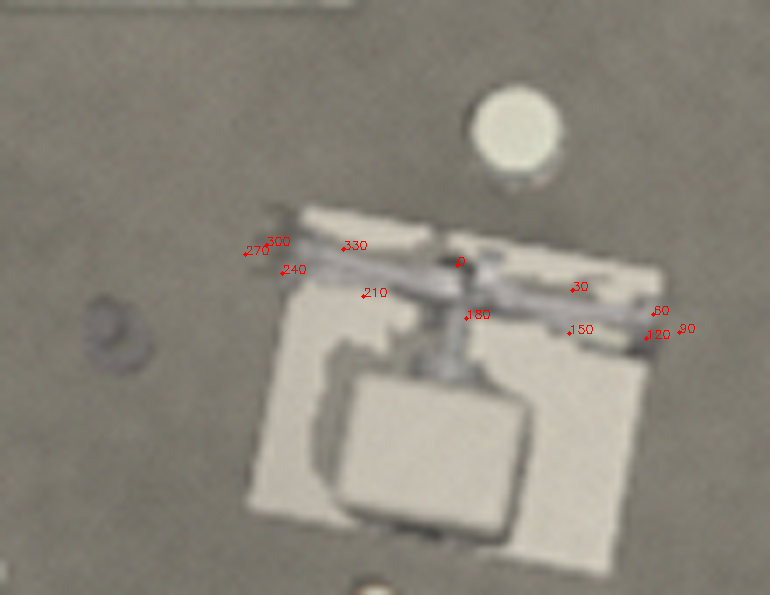

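Run:
```python
import cv2
a=cv2.imread("pics/side0.png")[172:242,222:272]; b=cv2.imread("pics/top0.png")[176:206,214:280]
a=cv2.convertScaleAbs(a,alpha=1.4,beta=-40);b=cv2.convertScaleAbs(b,alpha=1.4,beta=-40)
a=cv2.resize(a,None,fx=8,fy=8,interpolation=cv2.INTER_LANCZOS4); b=cv2.resize(b,None,fx=11,fy=11,interpolation=cv2.INTER_LANCZOS4)
cv2.imwrite("pics/s0e.png",a);cv2.imwrite("pics/t0e.png",b)
```

```text
(no output)
```

View pics/s0e.png

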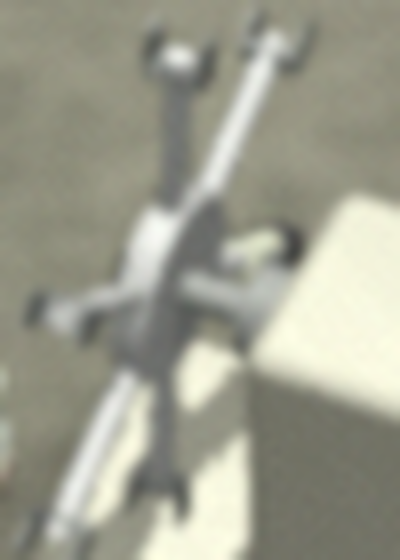

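View pics/t0e.png

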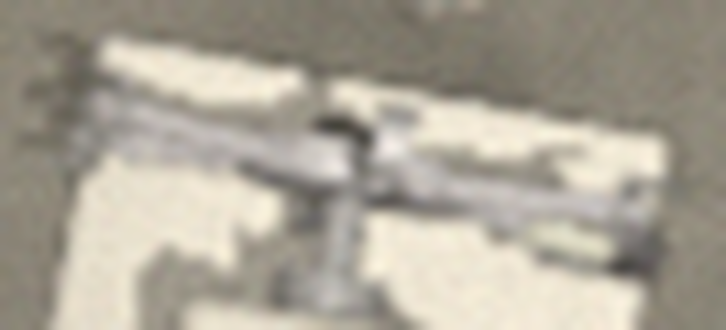

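Run:
```python
from h import *
t=np.array([[262,177],[568,235],[522,492],[213,436]])/6+[180,150]-.4
t2=np.array([[290,425],[433,465],[455,342],[308,318]])/6+[180,150]-.4
base=[[.085,.1,.015],[.085,-.1,.015],[-.085,-.1,.015],[-.085,.1,.015]]
tow=[[-.082,.045,.195],[-.082,-.045,.195],[-.012,-.045,.195],[-.012,.045,.195]]
sd=np.array([[103,400],[310,478],[408,275]])/4+[190,160]-.4
sb=[base[0],base[3],base[2]]
se=np.array([[178,55],[275,40],[290,240],[160,495],[55,530],[55,315]])/8+[222,172]-.45
rr=np.array([.104,.104,.118,.104,.104,.104]);k=np.radians([0,60,120,180,240,300])
te=np.array([[635,255]])/11+[214,176]-.45
def f(p):
    s=np.r_[p[4:6]]
    return np.r_[(proj("top",W(p[:3],base))-t).ravel(),(proj("top",W(p[:3],tow))-t2).ravel(),(proj("side",W(p[:3],sb))+s-sd).ravel(),
     2*(proj("side",spoke(p[:3],k+p[3],rr))+s-se).ravel(),(proj("top",spoke(p[:3],k[2:3]+p[3],.118))-te).ravel(),s]
r=least_squares(f,[.55,.08,-.17,0,0,0],loss="soft_l1");print(r.x,np.degrees(r.x[3]),np.round(f(r.x),1))
np.save("pose.npy",r.x[:3]);print(W(r.x[:3],[.035,0,.165]))
```

```text
[ 0.54511101  0.08421783 -0.17635687  0.1347052  -0.7807827   0.51106778] 7.718039229161079 [-0.  -0.5  0.6 -0.5  0.2  0.7 -0.5  0.2 -1.7  1.2  0.4 -0.6  0.5 -0.3
 -0.8 -1.1 -1.2 -0.7  0.1 -0.5  1.   0.5  0.3 -2.1  1.2 -3.2 -3.   0.5
  0.  -0.3 -0.5  4.2  0.7  1.2  0.1 -0.1 -0.8  0.5]
[[0.57956813 0.07807729 0.165     ]]
```

The tube (yellow body, dark cap) is on the spoke at about 125–128°. All the others end in forks. The short way is to decrease the joint by about 128°, pushing the top spokes towards +y. First I'll shut the gripper, then rise and go over the wheel.

```bash
python3 -m pendant '{"linear":[[0,0,40],[0,0,40],[0,0,40],[0,0,40],[0,0,30],[20,-30,0],[22,-35,0],[25,-37,0]],"turn":[[0,0,0],[0,0,0],[0,0,0],[0,0,2],[0,0,2],[0,0,2],[0,0,2],[0,0,0]],"claw":[-1,-1,-1,-1,-1,-1,-1,-1]}' 20
python3 -m pendant '{"linear":[[25,-37,0],[25,-37,0],[25,-37,0],[25,-37,0],[25,-37,0],[25,-37,0],[25,-37,0],[25,-37,0]],"turn":[[0,0,0],[0,0,0],[0,0,0],[0,0,0],[0,0,0],[0,0,0],[0,0,0],[0,0,0]],"claw":[-1,-1,-1,-1,-1,-1,-1,-1]}'
python3 -m pendant '{"linear":[[25,-38,0],[25,-38,0],[25,-38,0],[22,-32,0],[11,-20,0],[0,0,0],[0,0,0]],"turn":[[0,0,0],[0,0,0],[0,0,0],[0,0,0],[0,0,0],[0,0,0],[0,0,0]],"claw":[-1,-1,-1,-1,-1,-1,-1]}'
python3 - <<'E'
from h import *
s=robot.get_state();print(s["time"],s["tool_pos"],s["orientation"],s["opening"],s["wrist_force"])
p=np.load("pose.npy");c,q=np.cos(p[2]),np.sin(p[2]);d=s["tool_pos"][:2]-p[:2]
print("mixer frame",c*d[0]+q*d[1]-.035,-q*d[0]+c*d[1],s["tool_pos"][2]-.165)
for n in("side","top"): cv2.imwrite(f"pics/{n}1.png",optics.grab_frame(n))
a=cv2.imread("pics/side1.png")[120:270,190:310];b=cv2.imread("pics/top1.png")[130:250,180:290]
cv2.imwrite("pics/s1.png",np.hstack([cv2.resize(a,(384,480),interpolation=2),cv2.resize(b,(416,480),interpolation=2)]))
E
```

```text
time: 0.9
tool_pos: [0.2636, 0.4903, 0.3991]
orientation: [-0.279, -3.129, 0.001]
wrist_force: [-0.3, 0.1, 0.3]
opening: 0.0002
time: 1.7
tool_pos: [0.464, 0.1936, 0.3993]
orientation: [-0.283, -3.129, 0.0]
wrist_force: [0.9, 0.6, 0.5]
opening: -0.0001
time: 2.4
tool_pos: [0.5712, 0.0292, 0.399]
orientation: [-0.284, -3.127, -0.0]
wrist_force: [-0.1, 0.6, -0.5]
opening: -0.0
2.4 [0.57122683 0.02918777 0.39895428] [-2.84264192e-01 -3.12748996e+00 -3.63605810e-04] -4.2151349106839415e-05 [-0.14225883  0.55593328 -0.50295704]
mixer frame 0.00036545695906132353 -0.049594647514176186 0.23395428152566075
```

View pics/s1.png

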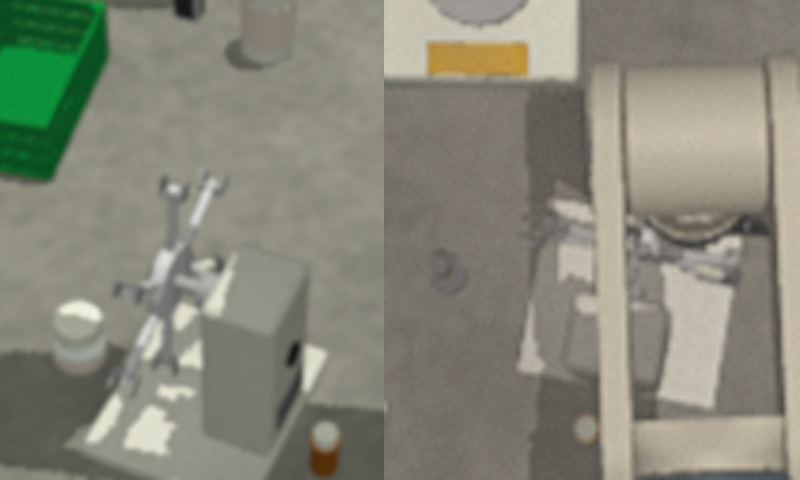

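The wheel is unchanged and the gripper tip (top of the side crop) is above it. I'll descend between the 8° and 68° spokes.

```bash
python3 -m pendant '{"linear":[[0,0,-35],[0,0,-35],[0,0,-30],[0,0,-25],[0,0,-19],[0,0,-10],[0,0,0]],"turn":[[0,0,0],[0,0,0],[0,0,0],[0,0,0],[0,0,0],[0,0,0],[0,0,0]],"claw":[-1,-1,-1,-1,-1,-1,-1]}'
python3 - <<'E'
from h import *
cv2.imwrite("pics/side2.png",optics.grab_frame("side"))
a=cv2.imread("pics/side2.png")[120:270,190:310]
p=np.load("pose.npy");o=(190,120)
a=cv2.resize(a,None,fx=4,fy=4,interpolation=2)
q=(proj("side",robot.get_state()["tool_pos"])[0]-o+.5)*4;cv2.circle(a,tuple(int(v) for v in q),2,(0,0,255),-1)
cv2.imwrite("pics/s2.png",a)
E
```

```text
time: 3.2
tool_pos: [0.5705, 0.0301, 0.2445]
orientation: [-0.281, -3.127, 0.0]
wrist_force: [0.5, 0.1, -0.7]
opening: 0.0
```

View pics/s2.png

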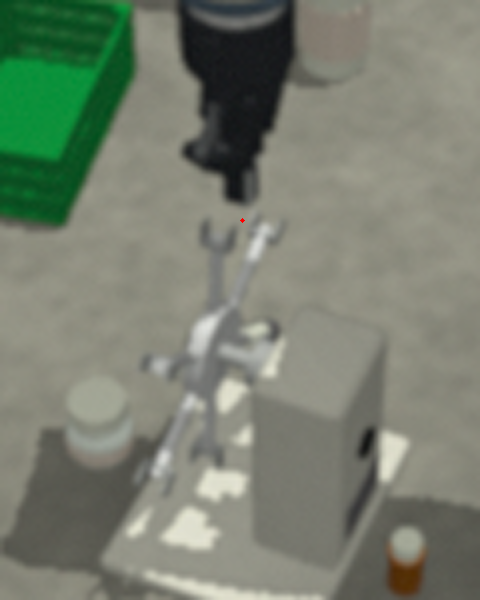

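Run:
```python
from h import *
a=cv2.imread("pics/side2.png")[110:190,225:275]
a=cv2.convertScaleAbs(a,alpha=2,beta=0)
o=(225,110);s=7
a=cv2.resize(a,None,fx=s,fy=s,interpolation=4)
T=robot.get_state()["tool_pos"]
import itertools
for d in [0,.02,.04,.06]:
  for e in(-.0145,.0145):
    for g in (-.011,.011):
      v=T+[g*.98+e*.175,e*.98-g*.175,d]
      q=(proj("side",v)[0]-o+.5)*s;cv2.circle(a,tuple(int(v) for v in q),2,(0,0,255) if e>0 else (0,255,0),-1)
cv2.imwrite("pics/s2z.png",a)
b=cv2.imread("pics/side1.png")[70:150,215:285]
b=cv2.convertScaleAbs(b,alpha=2,beta=0)
q=(proj("side",[.5712,.0292,.399])[0]-(215,70)+.5)*s
b=cv2.resize(b,None,fx=s,fy=s,interpolation=4);cv2.circle(b,tuple(int(v) for v in q),2,(0,0,255),-1)
cv2.imwrite("pics/s1z.png",b)
```

```text
(no output)
```

View pics/s2z.png

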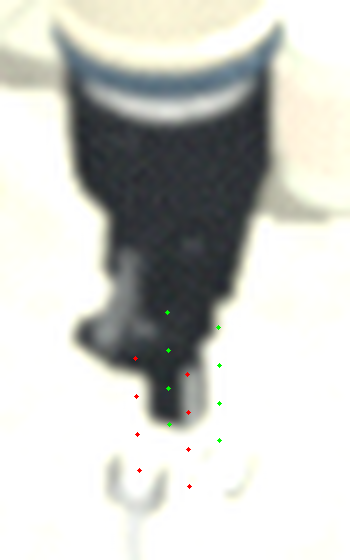

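View pics/s1z.png

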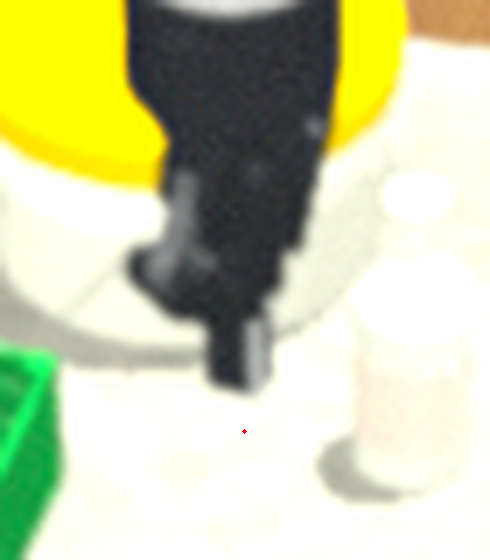

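Run:
```python
from h import *
T=np.array([.196,.593,.209]);y=np.array([.314,.949,0]);x=np.array([-.949,.314,0])
for n in("side","top"):
  print(n,[proj(n,T+k)[0].round(0) for k in(0*x,.05*x,-.05*x,.05*y,-.05*y,[0,0,.1])])
a=cv2.imread("pics/side0.png")[300:384,170:300];b=cv2.imread("pics/top0.png")[190:280,10:130]
cv2.imwrite("pics/g0.png",np.hstack([cv2.resize(a,(390,300),interpolation=2),cv2.resize(b,(400,300),interpolation=2)]))
```

```text
side [array([367., 420.]), array([392., 435.]), array([343., 406.]), array([356., 444.]), array([377., 398.]), array([375., 400.])]
top [array([ 88., 304.]), array([ 82., 319.]), array([ 93., 290.]), array([ 74., 299.]), array([102., 309.]), array([ 77., 308.])]
```

View pics/g0.png

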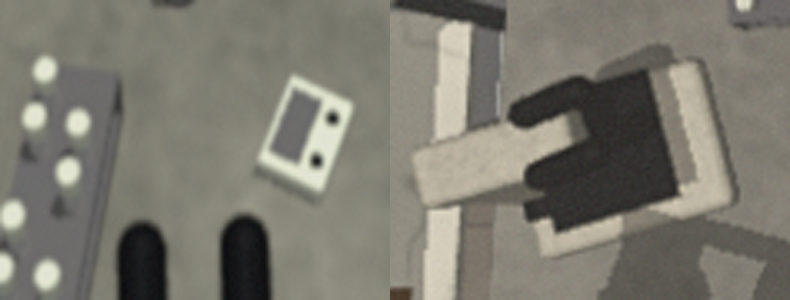

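The tip shows about 5 px (15–20 mm) above where I expected it. I'll confirm the contact by force and picture during a gentle push.

```bash
python3 -m pendant '{"linear":[[0,0,-5],[0,0,-5],[0.7,4,0],[0.7,4,0],[0.7,4,0],[0.7,4,0],[0.7,4,0],[0.7,4,0]],"turn":[[0,0,0],[0,0,0],[0,0,0],[0,0,0],[0,0,0],[0,0,0],[0,0,0],[0,0,0]],"claw":[-1,-1,-1,-1,-1,-1,-1,-1]}'
python3 -m pendant '{"linear":[[0.7,4,0],[0.7,4,0],[0.7,4,0],[0.7,4,0]],"turn":[[0,0,0],[0,0,0],[0,0,0],[0,0,0]],"claw":[-1,-1,-1,-1]}'
cat > shot.py <<'E'
import sys
from h import *
k=sys.argv[1]; im=optics.grab_frame("side"); cv2.imwrite(f"pics/side{k}.png",im)
o=(200,110);s=6
a=cv2.resize(im[110:210,200:300],None,fx=s,fy=s,interpolation=2)
st=robot.get_state();T=st["tool_pos"]
q=(proj("side",T)[0]-o+.5)*s;cv2.circle(a,tuple(int(v) for v in q),2,(0,0,255),-1)
p=np.load("pose.npy");c,qq=np.cos(p[2]),np.sin(p[2]);d=T[:2]-p[:2]
print("mixer x,y,h",np.round(1000*np.array([c*d[0]+qq*d[1]-.035,-qq*d[0]+c*d[1],T[2]-.165]),1),"F",st["wrist_force"].round(1),"t",st["time"])
cv2.imwrite(f"pics/s{k}.png",a)
E
python3 shot.py 3
```

```text
time: 4.05
tool_pos: [0.5758, 0.0536, 0.2356]
orientation: [0.282, 3.129, -0.0]
wrist_force: [0.0, -1.1, 0.7]
opening: 0.0003
time: 4.45
tool_pos: [0.5788, 0.0696, 0.2365]
orientation: [0.283, 3.128, 0.0]
wrist_force: [-3.3, -1.8, 8.0]
opening: -0.0003
mixer x,y,h [ 0.7 -7.9 71.5] F [-2.6 -0.2  7.9] t 4.5
```

View pics/s3.png

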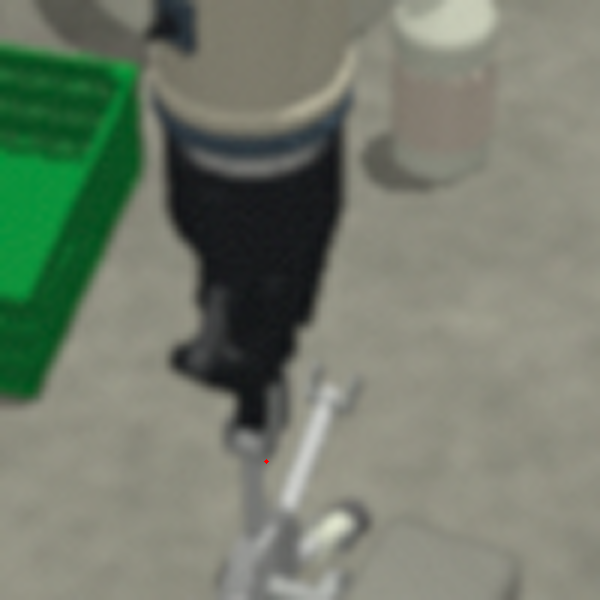

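The fork now sits right at the fingertip with Fz +8 N, so the tip is pressing down on the fork end. I'll back straight up and work out where the tip really is.

```bash
python3 -m pendant '{"linear":[[0,0,8],[0,0,10],[0,0,10],[0,0,0]],"turn":[[0,0,0],[0,0,0],[0,0,0],[0,0,0]],"claw":[-1,-1,-1,-1]}'
python3 shot.py 4
python3 - <<'E'
from h import *
a=cv2.imread("pics/side4.png")[90:200,215:275];a=cv2.convertScaleAbs(a,alpha=1.6,beta=0)
o=(215,90);s=6
a=cv2.resize(a,None,fx=s,fy=s,interpolation=4)
T=robot.get_state()["tool_pos"]
for d,ex,ey,col in((0,.011,.0145,(0,0,255)),(.02,.011,.0145,(0,0,255)),(.073,.038,.0425,(255,0,0)),(.073,.0425,.038,(0,255,0)),(.15,.038,.0425,(255,0,0))):
  P=[T+[g*ex*.98+e*ey*.175,e*ey*.98-g*ex*.175,d] for g,e in((1,1),(1,-1),(-1,-1),(-1,1))]
  q=((proj("side",P)-o+.5)*s).astype(int);cv2.polylines(a,[q.reshape(-1,1,2)],True,col,1)
cv2.imwrite("pics/s4z.png",a)
E
```

```text
time: 4.9
tool_pos: [0.5795, 0.0694, 0.2655]
orientation: [0.283, 3.126, 0.001]
wrist_force: [-0.3, 0.2, -0.1]
opening: 0.0002
mixer x,y,h [ 1.1 -8.7 99.6] F [ 0.4 -0.2  0.1] t 4.95
```

View pics/s4z.png

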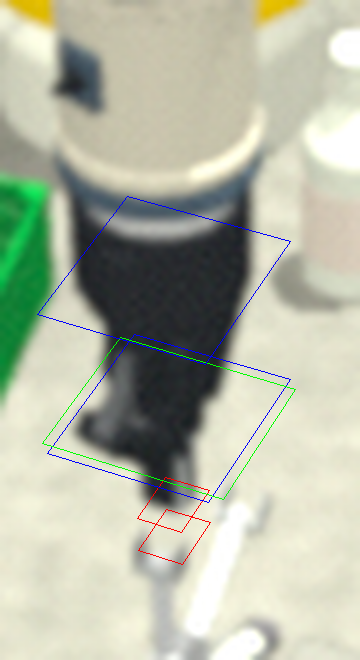

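View pics/s4.png

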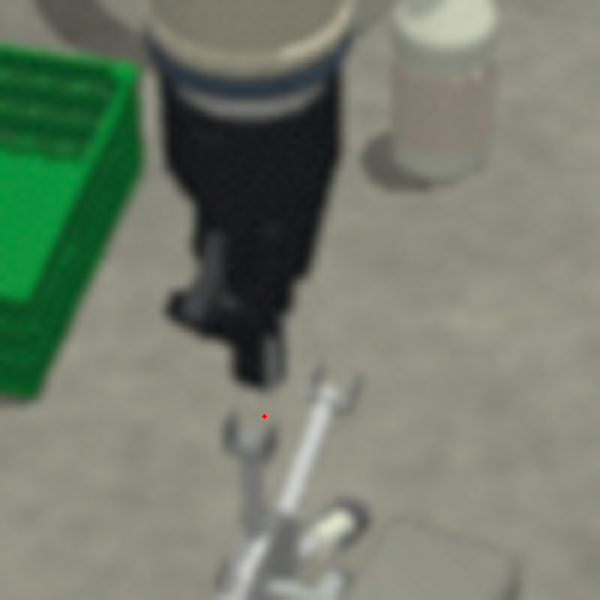

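Run:
```python
from h import *
p=np.load("pose.npy");s=np.array([-.78,.51])
obs=np.array([[247,445],[336,397],[350,522]])/6+[200,110]-.4
f=lambda q:(proj("side",spoke(p,np.radians([0,60,120])+q[0],[.104,.104,.118]))+s+q[1:]-obs).ravel()
r=least_squares(f,[0,0,0]);print(np.degrees(r.x[0]),r.x[1:],r.fun.round(1))
for a in range(-20,21,5):print(a,np.abs(f([np.radians(a),0,0])).round(1))
```

```text
-3.2267306534986386 [0.1370165  2.24017708] [ 0.2  0.4 -0.3 -0.9  0.1  0.6]
-20 [ 4.7  7.1  3.4  4.5  1.4 11.6]
-15 [3.3 4.2 2.4 4.4 1.1 8.7]
-10 [1.9 1.5 1.5 4.1 0.7 5.8]
-5 [0.5 1.  0.7 3.5 0.2 2.8]
0 [1.  3.3 0.  2.6 0.5 0.3]
5 [2.4 5.4 0.6 1.5 1.2 3.5]
10 [3.8 7.2 1.1 0.2 2.  6.7]
15 [5.2 8.7 1.5 1.3 2.9 9.9]
20 [ 6.6 10.   1.8  3.1  3.9 13.1]
```

Run:
```python
from h import *
a=cv2.imread("pics/side0.png",0);
for k in("2","3","4"):
  b=cv2.imread(f"pics/side{k}.png",0)
  for nm,(x0,y0,x1,y1) in dict(tower=(256,194,290,232),base=(262,222,294,282),jar=(204,208,226,240),vial=(284,248,299,272),spare=(220,272,242,305)).items():
    t=a[y0:y1,x0:x1]; R=cv2.matchTemplate(b[y0-4:y1+4,x0-4:x1+4],t,cv2.TM_CCOEFF_NORMED)
    _,m,_,l=cv2.minMaxLoc(R); print(k,nm,round(m,2),l[0]-4,l[1]-4)
im=optics.grab_frame("side")
cv2.imwrite("pics/s5.png",cv2.resize(im[170:260,200:300],None,fx=6,fy=6,interpolation=4))
```

```text
2 tower 0.71 -1 0
2 base 0.8 0 0
2 jar 0.72 0 0
2 vial 0.95 0 1
2 spare 1.0 0 0
3 tower 0.69 0 0
3 base 0.75 0 0
3 jar 0.95 0 0
3 vial 0.94 0 1
3 spare 0.72 0 0
4 tower 0.69 0 0
4 base 0.75 0 0
4 jar 0.96 0 0
4 vial 0.94 0 1
4 spare 0.69 0 0
```

View pics/s5.png

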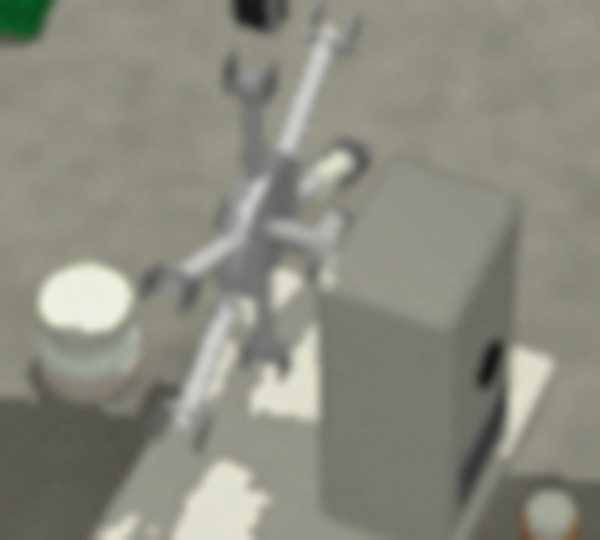

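```bash
cat > wfit.py <<'E'
from h import *
def wfit(obs,ang,rr,shift=True):
    p=np.load("pose.npy")
    obs=np.asarray(obs,float)
    f=lambda q:np.r_[(proj("side",spoke(p,np.radians(ang)+q[0],np.array(rr)))+q[1:]-obs).ravel(),.3*q[1:]]
    r=min((least_squares(f,[np.radians(a),0,0],loss="soft_l1") for a in(-25,0,25)),key=lambda r:r.cost);print(np.degrees(r.x[0]).round(1),r.x[1:].round(2),f(r.x).round(1));return r.x
E
python3 - <<'E'
from wfit import *
p=np.load("pose.npy");print("hub",proj("side",W(p,[.035,0,.165])))
obs=np.array([[251,68],[335,20],[357,160],[266,365],[183,425],[168,292]])/6+[200,170]-.4
wfit(obs,[0,60,120,180,240,300],[.11,.11,.121,.11,.11,.11])
E
```

```text
hub [[243.48797509 206.10870267]]
-1.7 [-0.27  0.86] [ 0.2 -0.9  1.2 -1.7 -0.5 -0.3  0.7  0.5 -0.7  3.2 -0.6  0.4 -0.1  0.3]
```

Run:
```python
from h import *
p=np.load("pose.npy")
for im,obs in(("s5",np.array([[251,68],[335,20],[357,160],[266,365],[183,425],[168,292]])/6+[200,170]-.4),):
  obs2=obs
  ang=np.radians([0,60,120,180,240,300]);rr=np.array([.11,.11,.121,.11,.11,.11])
  def f(q):
    pp=p+[0,0,q[3]]
    return (proj("side",spoke(pp,ang+q[0],rr*q[4]))+q[1:3]-obs).ravel()
  r=least_squares(f,[0,0,0,0,1]);print(np.degrees(r.x[0]),r.x,r.fun.round(1))
  g=lambda q:f(np.r_[q[:3],0,q[3]]); r=least_squares(g,[0,0,0,1]);print(np.degrees(r.x[0]),r.x,r.fun.round(1))
```

```text
-1.7528262654266735 [-0.03059259 -0.41054158  0.73902195 -0.01076049  0.94859541] [ 0.2  0.4  0.7  0.  -1.   0.1  0.5 -0.9 -0.3  1.  -0.1 -0.6]
-1.6130230690607292 [-0.02815256 -0.35371526  0.64373603  0.95021277] [ 0.3  0.2  0.5 -0.1 -1.3  0.   0.5 -0.8 -0.1  1.2  0.2 -0.6]
```

Run:
```python
from h import *
A=np.array([.57123,.02919,.39895]);B=np.array([.5705,.0301,.2445])
print(proj("side",A),proj("side",B),proj("side",B)-proj("side",A))
for s in(-.04,-.025,0,.025):
  o=np.array([0,0,.018])+s*np.array([.18,-.64,-.75]);print(s,o,proj("side",A+o),proj("side",B+o),proj("side",B+o)-proj("side",A+o))
# template match of the gripper between 1 and 2
a=cv2.imread("pics/side1.png",0);b=cv2.imread("pics/side2.png",0)
t=a[98:130,232:260]
R=cv2.matchTemplate(b[130:185,225:275],t,cv2.TM_CCOEFF_NORMED);_,m,_,l=cv2.minMaxLoc(R);print(m,l[0]+225-232,l[1]+130-98)
c=np.float32([[1,0,0],[0,1,0]])
_,c,=cv2.findTransformECC(cv2.GaussianBlur(a[98:130,232:260],(0,0),1),cv2.GaussianBlur(b[l[1]+130:l[1]+162,l[0]+225:l[0]+253],(0,0),1),c,cv2.MOTION_AFFINE);print(c)
```

```text
[[249.35987762 131.21109146]] [[250.43991687 174.96744228]] [[ 1.08003924 43.75635081]]
-0.04 [-0.0072  0.0256  0.048 ] [[249.24412671 122.74448627]] [[250.37802651 168.9808881 ]] [[ 1.1338998  46.23640183]]
-0.025 [-0.0045   0.016    0.03675] [[249.2438191  123.85156191]] [[250.36482974 169.471636  ]] [[ 1.12101064 45.62007409]]
0 [0.    0.    0.018] [[249.24331859 125.63703347]] [[250.34348701 170.26527708]] [[ 1.10016842 44.62824361]]
0.025 [ 0.0045  -0.016   -0.00075] [[249.24283279 127.35177924]] [[250.3229206  171.03001471]] [[ 1.08008781 43.67823547]]
0.916861355304718 1 47
[[ 0.8562477   0.07016587  1.3240286 ]
 [-0.05783641  0.8187807   4.238717  ]]
```

The mixer has not moved and the wheel is at about −2° (it turned roughly −10°). The tip evidently sits higher than reported, so I'll step back to −y and push again with the tool lower.

```bash
python3 -m pendant '{"linear":[[0,0,15],[-3,-17.5,0],[-3,-17.5,0],[0,0,-15],[0,0,-20],[0,0,-20],[0,0,-8],[0,0,0]],"turn":[[0,0,0],[0,0,0],[0,0,0],[0,0,0],[0,0,0],[0,0,0],[0,0,0],[0,0,0]],"claw":[-1,-1,-1,-1,-1,-1,-1,-1]}'
python3 shot.py 6
```

```text
time: 5.8
tool_pos: [0.5715, 0.0333, 0.2143]
orientation: [-0.284, -3.126, 0.001]
wrist_force: [0.7, -0.5, 0.8]
opening: -0.0001
mixer x,y,h [  0.6 -45.1  50.4] F [ 0.2 -0.3 -0.3] t 5.85
```

View pics/s6.png

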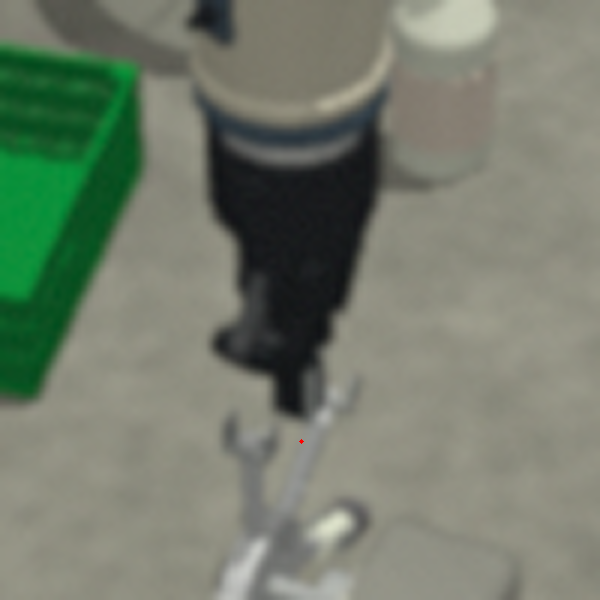

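```bash
python3 -m pendant '{"linear":[[0.7,4,0],[0.7,4,0],[0.7,4,0],[0.7,4,0],[0.7,4,0],[0.7,4,0]],"turn":[[0,0,0],[0,0,0],[0,0,0],[0,0,0],[0,0,0],[0,0,0]],"claw":[-1,-1,-1,-1,-1,-1]}'
python3 -m pendant '{"linear":[[0.7,4,0],[0.7,4,0],[0.7,4,0],[0.7,4,0]],"turn":[[0,0,0],[0,0,0],[0,0,0],[0,0,0]],"claw":[-1,-1,-1,-1]}'
python3 shot.py 7
```

```text
time: 6.45
tool_pos: [0.5768, 0.0588, 0.2156]
orientation: [0.282, 3.129, 0.0]
wrist_force: [-0.1, -0.5, -0.2]
opening: 0.0003
time: 6.85
tool_pos: [0.5794, 0.0744, 0.2153]
orientation: [-0.283, -3.129, 0.001]
wrist_force: [-0.5, -1.1, -0.4]
opening: 0.0
mixer x,y,h [ 0.5 -3.1 50.3] F [-0.  -0.4 -0.3] t 6.9
```

View pics/s7.png

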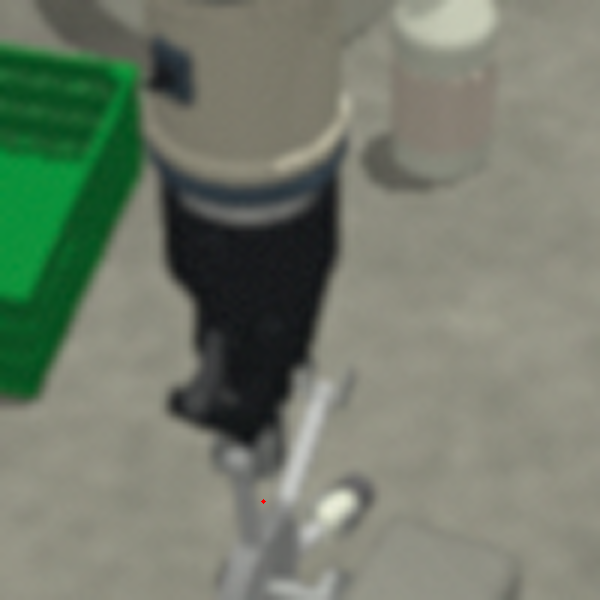

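Now it is a proper side push at about 1 N, with the fork in front of the finger. I'll carry on.

```bash
python3 -m pendant '{"linear":[[0.7,4,0],[0.7,4,0],[0.7,4,0],[0.7,4,0],[0.7,4,-1],[0.7,4,-1],[0.7,4,-1],[0.7,4,-1]],"turn":[[0,0,0],[0,0,0],[0,0,0],[0,0,0],[0,0,0],[0,0,0],[0,0,0],[0,0,0]],"claw":[-1,-1,-1,-1,-1,-1,-1,-1]}'
python3 shot.py 8
```

```text
time: 7.7
tool_pos: [0.5851, 0.1066, 0.2114]
orientation: [-0.283, -3.129, 0.0]
wrist_force: [-0.9, -2.4, -0.1]
opening: 0.0002
mixer x,y,h [ 0.4 29.7 46.3] F [ 0.1 -0.8 -1.3] t 7.75
```

View pics/s8.png

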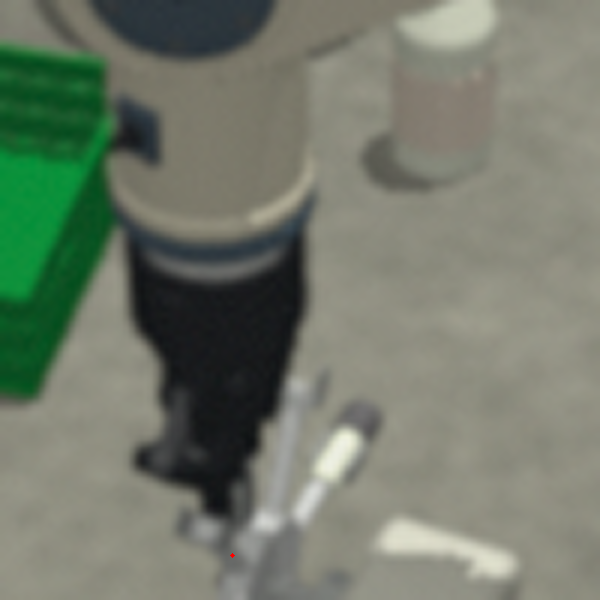

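Run:
```python
from wfit import *
obs=np.array([[204,525],[302,385],[359,416]])/6+[200,110]-.4
wfit(obs,[0,60,120],[.104,.104,.117])
```

```text
-31.1 [-0.52  0.41] [-0.2  0.5 -0.  -1.8  0.3  0.5 -0.2  0.1]
```

```bash
python3 -m pendant '{"linear":[[0.7,4,-1],[0.7,4,-2],[0.7,4,-2],[0.7,4,-2],[-1,-5,0],[-1,-5,10],[0,0,30],[0,0,30]],"turn":[[0,0,0],[0,0,0],[0,0,0],[0,0,0],[0,0,0],[0,0,0],[0,0,0],[0,0,0]],"claw":[-1,-1,-1,-1,-1,-1,-1,-1]}'
python3 -m pendant '{"linear":[[0,0,15],[-4,-22,0],[-4,-25,0],[-4,-25,0],[-4,-25,0],[0,0,0]],"turn":[[0,0,0],[0,0,0],[0,0,0],[0,0,0],[0,0,0],[0,0,0]],"claw":[-1,-1,-1,-1,-1,-1]}'
python3 shot.py 9
```

```text
time: 8.55
tool_pos: [0.5855, 0.1118, 0.2757]
orientation: [-0.283, -3.128, -0.0]
wrist_force: [0.8, -1.0, -0.0]
opening: -0.0002
time: 9.15
tool_pos: [0.5693, 0.0128, 0.2896]
orientation: [0.286, 3.129, -0.001]
wrist_force: [0.1, 0.9, 0.5]
opening: 0.0001
mixer x,y,h [  1.4 -64.7 124.7] F [ 0.8  0.  -0.4] t 9.2
```

View pics/s9.png

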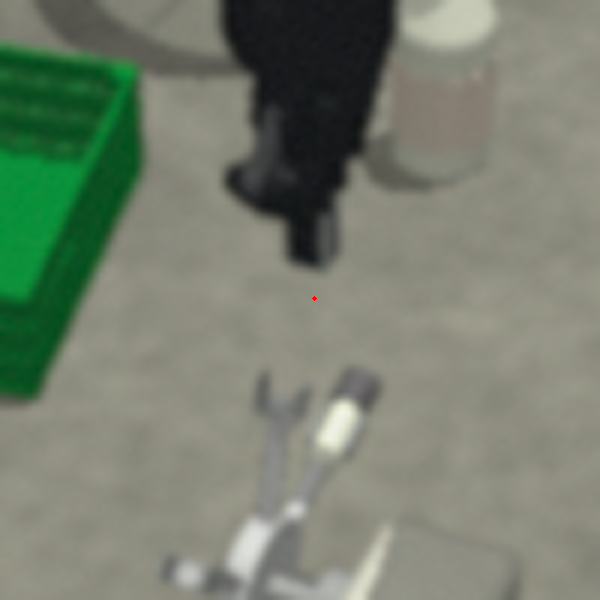

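```bash
python3 -m pendant '{"linear":[[0,0,-25],[0,0,-25],[0,0,-20],[0,0,-5],[0.7,4,0],[0.7,4,0],[0.7,4,0],[0.7,4,0]],"turn":[[0,0,0],[0,0,0],[0,0,0],[0,0,0],[0,0,0],[0,0,0],[0,0,0],[0,0,0]],"claw":[-1,-1,-1,-1,-1,-1,-1,-1]}'
python3 -m pendant '{"linear":[[0.7,4,0],[0.7,4,0],[0.7,4,0],[0.7,4,0],[0.7,4,0],[0.7,4,0],[0.7,4,0],[0.7,4,0]],"turn":[[0,0,0],[0,0,0],[0,0,0],[0,0,0],[0,0,0],[0,0,0],[0,0,0],[0,0,0]],"claw":[-1,-1,-1,-1,-1,-1,-1,-1]}'
python3 shot.py 10
```

```text
time: 10.0
tool_pos: [0.5733, 0.0319, 0.2155]
orientation: [0.282, 3.127, 0.0]
wrist_force: [-0.6, -0.4, -0.4]
opening: 0.0003
time: 10.8
tool_pos: [0.5783, 0.0637, 0.2144]
orientation: [-0.283, -3.129, -0.0]
wrist_force: [-0.4, -2.0, 0.8]
opening: -0.0002
mixer x,y,h [  1.3 -13.9  49.4] F [-0.  -0.7 -0.3] t 10.85
```

View pics/s10.png

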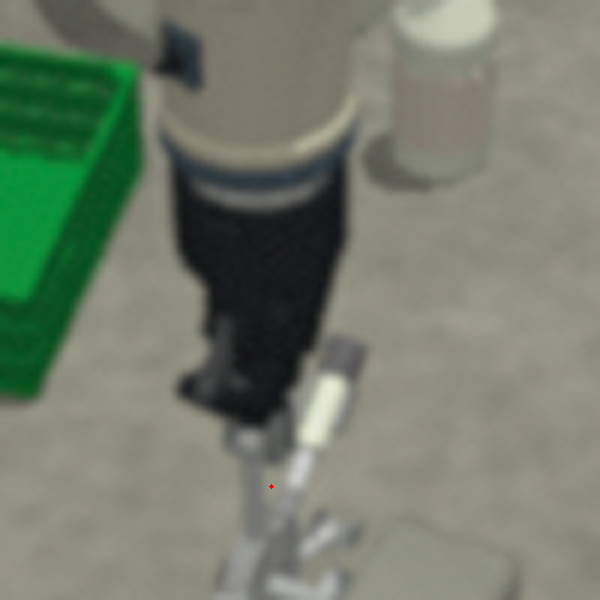

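```bash
python3 -m pendant '{"linear":[[0.7,4,0],[0.7,4,0],[0.7,4,0],[0.7,4,0],[0.7,4,0],[0.7,4,0],[0.7,4,-1],[0.7,4,-1]],"turn":[[0,0,0],[0,0,0],[0,0,0],[0,0,0],[0,0,0],[0,0,0],[0,0,0],[0,0,0]],"claw":[-1,-1,-1,-1,-1,-1,-1,-1]}'
python3 -m pendant '{"linear":[[0.7,4,-1],[0.7,4,-1],[0.7,4,-1],[0.7,4,-1],[0,0,0]],"turn":[[0,0,0],[0,0,0],[0,0,0],[0,0,0],[0,0,0]],"claw":[-1,-1,-1,-1,-1]}'
python3 shot.py 11
```

```text
time: 11.65
tool_pos: [0.5839, 0.0956, 0.2124]
orientation: [-0.283, -3.129, 0.0]
wrist_force: [0.3, -2.4, -0.3]
opening: -0.0001
time: 12.15
tool_pos: [0.5868, 0.112, 0.2084]
orientation: [0.282, 3.129, 0.001]
wrist_force: [-0.5, -0.7, -0.1]
opening: -0.0004
mixer x,y,h [ 1.2 34.5 43.5] F [ 0.1  0.  -0.6] t 12.2
```

View pics/s11.png

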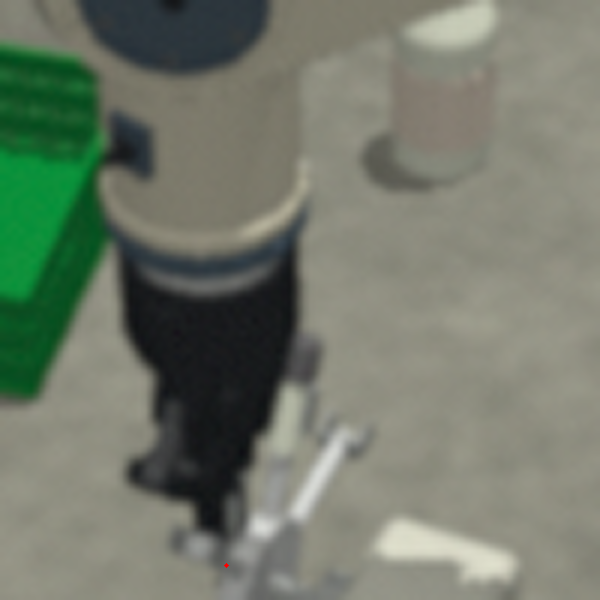

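```bash
python3 -m pendant '{"linear":[[-0.7,-4,0],[0,0,20],[0,0,30],[0,0,30],[0,0,20],[-3,-15,0],[-4,-25,0],[-5,-28,0]],"turn":[[0,0,0],[0,0,0],[0,0,0],[0,0,0],[0,0,0],[0,0,0],[0,0,0],[0,0,0]],"claw":[-1,-1,-1,-1,-1,-1,-1,-1]}'
python3 -m pendant '{"linear":[[-5,-28,0],[-3,-18,0],[0,0,0]],"turn":[[0,0,0],[0,0,0],[0,0,0]],"claw":[-1,-1,-1]}'
python3 shot.py 12
```

```text
time: 13.0
tool_pos: [0.5732, 0.0381, 0.3075]
orientation: [-0.281, -3.128, 0.0]
wrist_force: [0.4, -0.2, 0.6]
opening: 0.0003
time: 13.3
tool_pos: [0.5648, -0.0094, 0.3074]
orientation: [-0.287, -3.127, 0.001]
wrist_force: [0.2, 0.8, 0.7]
opening: 0.0004
mixer x,y,h [  1.  -87.4 142.6] F [-0.2  0.4  0.4] t 13.35
```

View pics/s12.png

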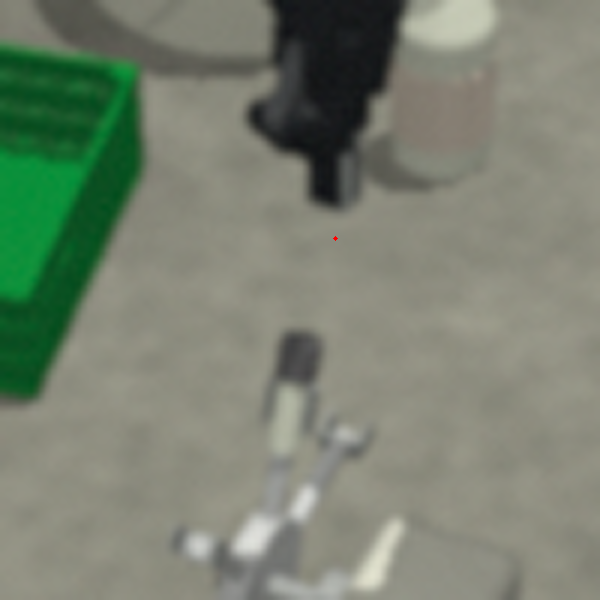

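Run:
```python
from wfit import *
obs=np.array([[200,545],[300,358],[342,438]])/6+[200,110]-.4
q=wfit(obs,[-60,0,60],[.104,.115,.104])
p=np.load("pose.npy")
# axle/hub + 0 tube expectation
for a in(0,5,-5): print(a,((proj("side",spoke(p,np.radians(a),.125))+[-.5,.5]-[200,110]+.4)*6).round(0),((proj("side",spoke(p,np.radians(a),.07))+[-.5,.5]-[200,110]+.4)*6).round(0))
```

```text
26.8 [-1.04  1.51] [-0.6 -0.4 -0.   0.4  0.8 -0.1 -0.3  0.5]
0 [[253. 391.]] [[257. 478.]]
5 [[264. 376.]] [[262. 470.]]
-5 [[243. 408.]] [[251. 488.]]
```

```bash
python3 -m pendant '{"linear":[[0,0,-25],[0,0,-25],[0,0,-15],[0,0,0],[0.7,4,0],[0.7,4,0],[0.7,4,0],[0.7,4,0]],"turn":[[0,0,0],[0,0,0],[0,0,0],[0,0,0],[0,0,0],[0,0,0],[0,0,0],[0,0,0]],"claw":[-1,-1,-1,-1,-1,-1,-1,-1]}'
python3 -m pendant '{"linear":[[0.7,4,0],[0.7,4,0],[0.7,4,0],[0.7,4,0],[0.7,4,0],[0.7,4,0],[0.7,4,0],[0,0,0]],"turn":[[0,0,0],[0,0,0],[0,0,0],[0,0,0],[0,0,0],[0,0,0],[0,0,0],[0,0,0]],"claw":[-1,-1,-1,-1,-1,-1,-1,-1]}'
python3 shot.py 13
```

```text
time: 14.15
tool_pos: [0.5694, 0.0095, 0.2445]
orientation: [0.282, 3.127, -0.001]
wrist_force: [-1.7, -5.1, 9.0]
opening: 0.0
time: 14.95
tool_pos: [0.5736, 0.038, 0.2432]
orientation: [-0.282, -3.128, -0.001]
wrist_force: [0.5, 1.0, -0.2]
opening: -0.0001
mixer x,y,h [  1.1 -40.7  78.2] F [ 0.1 -0.6 -0.1] t 15.0
```

View pics/s13.png

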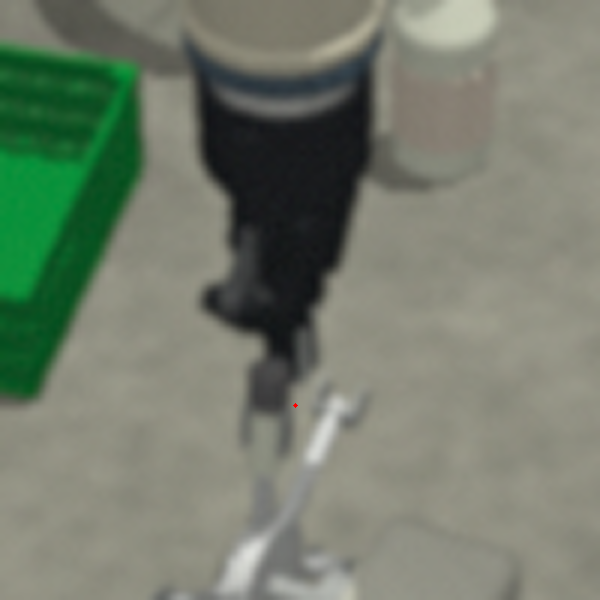

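```bash
python3 -m pendant '{"linear":[[-1.4,-8,0],[0,0,-10],[0,0,-12],[0.7,4,0],[0.7,4,0],[0.7,4,0],[0.7,4,0],[0.5,3,0]],"turn":[[0,0,0],[0,0,0],[0,0,0],[0,0,0],[0,0,0],[0,0,0],[0,0,0],[0,0,0]],"claw":[-1,-1,-1,-1,-1,-1,-1,-1]}'
python3 -m pendant '{"linear":[[0,0,0]],"turn":[[0,0,0]],"claw":[-1]}'
python3 shot.py 14
```

```text
time: 15.8
tool_pos: [0.5765, 0.0485, 0.224]
orientation: [0.283, 3.126, 0.001]
wrist_force: [-8.8, -1.5, 28.3]
opening: -0.0004
time: 15.9
tool_pos: [0.5766, 0.0489, 0.224]
orientation: [0.282, 3.126, 0.002]
wrist_force: [-7.8, -0.2, 25.6]
opening: -0.0002
mixer x,y,h [  2.2 -29.3  59. ] F [-8.5  0.8 26.6] t 15.95
```

View pics/s14.png

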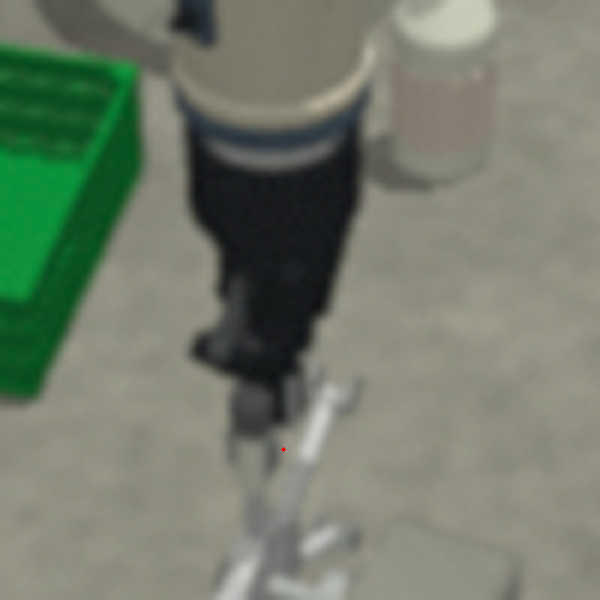

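The knuckle above the fingertip is bearing on the cap end (Fz 26 N). I'll lift straight up now.

```bash
python3 -m pendant '{"linear":[[0,0,6],[0,0,10],[0,0,20],[0,0,25],[0,0,20],[0,0,0]],"turn":[[0,0,0],[0,0,0],[0,0,0],[0,0,0],[0,0,0],[0,0,0]],"claw":[-1,-1,-1,-1,-1,-1]}'
python3 shot.py 15
python3 - <<'E'
import cv2,numpy as np
a=cv2.imread("pics/side15.png")[150:260,205:295]
cv2.imwrite("pics/s15z.png",cv2.resize(a,None,fx=5,fy=5,interpolation=4))
E
```

```text
time: 16.55
tool_pos: [0.5769, 0.0483, 0.3048]
orientation: [0.283, 3.125, 0.001]
wrist_force: [1.3, 0.2, 0.3]
opening: 0.0002
mixer x,y,h [  1.8 -29.9 138. ] F [-0.8 -0.4 -0.1] t 16.6
```

View pics/s15z.png

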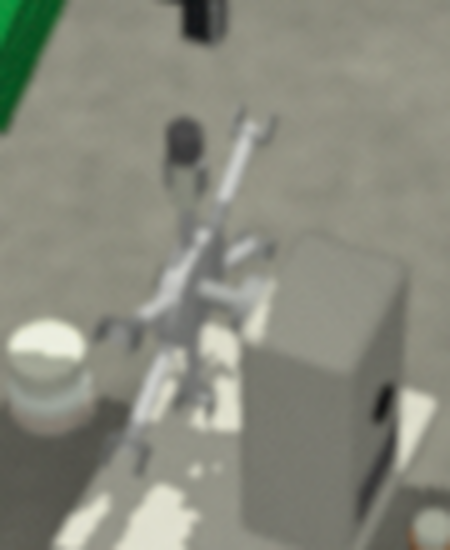

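View pics/s15.png

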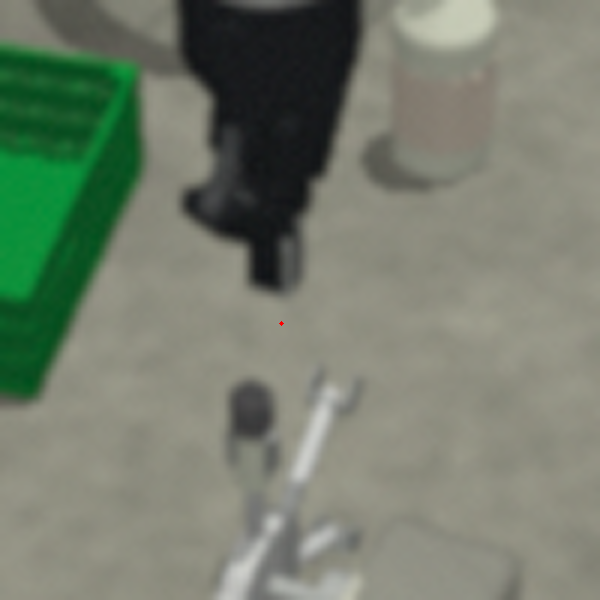

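Run:
```python
from h import *
p=np.load("pose.npy")
obs=np.array([[186,133],[251,128],[258,246],[198,390],[137,440],[122,328]])/5+[205,150]-.4
ang=np.radians([0,60,120,180,240,300]);rr=np.array([.122,.104,.104,.104,.104,.104])
for sc in(0,1):
  f=lambda q:np.r_[(proj("side",spoke(p,ang+q[0],rr*(1+sc*q[3])))+q[1:3]-obs).ravel(),.3*q[1:3]]
  r=least_squares(f,[0,0,0,0]);print(np.degrees(r.x[0]),r.x[1:],r.fun.round(1))
# overlays at angles
im=cv2.imread("pics/side15.png");o=np.array([205,150]);out=[]
for a in(-6,0,6):
  z=cv2.resize(im[155:250,215:275],None,fx=5,fy=5,interpolation=4)
  for k in range(6):
    th=np.radians(a+60*k); 
    L=.125 if k==0 else .11
    q=((proj("side",np.vstack([spoke(p,th,.03),spoke(p,th,L)]))+[-.5,.5]-[215,155]+.5)*5).astype(int)
    cv2.line(z,tuple(map(int,q[0])),tuple(map(int,q[1])),(0,0,255),1)
    for e in(-.011,.011):
      v=((proj("side",spoke(p,th,L,e))[0]+[-.5,.5]-[215,155]+.5)*5).astype(int);cv2.circle(z,tuple(map(int,v)),2,(0,255,0),-1)
  out.append(z[:, :260])
cv2.imwrite("pics/ov15.png",np.hstack(out))
```

```text
0.0754503525966978 [-0.05378938 -0.1417134   0.        ] [ 0.5 -1.3  1.6 -2.7  0.4 -1.4  0.1  1.9 -1.9  2.8 -0.6  0.6 -0.  -0. ]
0.32699476610050354 [-0.1141231  -0.21124107 -0.07265999] [ 0.6  1.   0.6 -0.3 -0.6 -0.8 -0.1  0.3 -1.   0.2  0.5 -0.4 -0.  -0.1]
```

View pics/ov15.png

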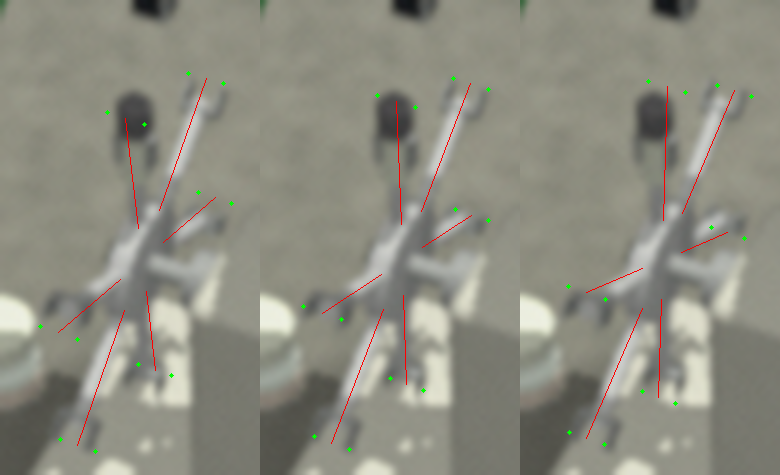

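The 0° overlay fits well. I'll move the arm clear to −y for unobstructed views from both cameras before deciding on any trim.

```bash
python3 -m pendant '{"linear":[[0,0,40],[-5,-35,20],[-10,-48,0],[-10,-48,0],[-10,-48,0],[-10,-48,0],[-10,-48,0],[-10,-48,0]],"turn":[[0,0,0],[0,0,0],[0,0,0],[0,0,0],[0,0,0],[0,0,0],[0,0,0],[0,0,0]],"claw":[-1,-1,-1,-1,-1,-1,-1,-1]}'
python3 -m pendant '{"linear":[[0,0,0],[0,0,0]],"turn":[[0,0,0],[0,0,0]],"claw":[-1,-1]}'
python3 - <<'E'
from h import *
for n in("side","top"):
  f=np.mean([optics.grab_frame(n).astype(float) for _ in range(3)],0).astype(np.uint8); cv2.imwrite(f"pics/{n}16.png",f)
a=cv2.imread("pics/side16.png")[160:285,205:300];b=cv2.imread("pics/top16.png")[165:240,205:285]
cv2.imwrite("pics/s16.png",np.hstack([cv2.resize(a,(380,500),interpolation=4),cv2.copyMakeBorder(cv2.resize(b,(420,394),interpolation=4),0,106,0,0,0)]))
print(robot.get_state()["time"])
E
```

```text
time: 17.4
tool_pos: [0.5093, -0.2763, 0.3606]
orientation: [-0.283, -3.127, -0.002]
wrist_force: [0.6, 0.2, 0.2]
opening: 0.0002
time: 17.6
tool_pos: [0.5096, -0.2755, 0.3606]
orientation: [-0.287, -3.126, -0.002]
wrist_force: [0.5, 0.8, -0.6]
opening: -0.0001
17.9
```

View pics/s16.png

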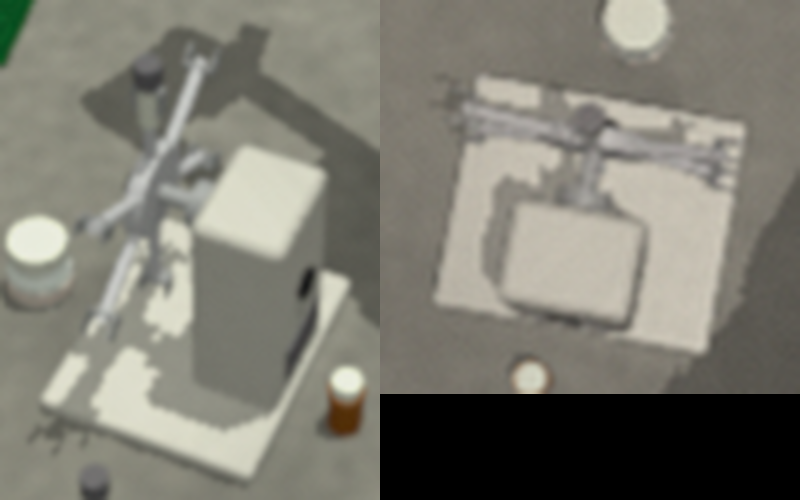

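Run:
```python
from h import *
p=np.load("pose.npy")
im=cv2.imread("pics/top16.png");s=12;o=np.array([212,170])
z=cv2.resize(im[170:205,212:278],None,fx=s,fy=s,interpolation=4)
def dr(P,c,r=3):
  for v in proj("top",P): 
    q=((v-o+.5)*s).astype(int);cv2.circle(z,tuple(map(int,q)),r,c,-1)
dr(W(p,[[.085,.1,.015],[.085,-.1,.015]]),(255,0,0))
dr(spoke(p,0,.125),(0,255,0));dr(spoke(p,np.radians(5),.125),(0,0,255));dr(spoke(p,np.radians(-5),.125),(0,0,255))
dr(W(p,[[.035,0,.165],[-.012,.045,.195],[-.012,-.045,.195]]),(255,0,255))
cv2.imwrite("pics/t16z.png",z)
# shift check vs initial
for n in("top","side"):
  a=cv2.imread(f"pics/{n}0.png",0);b=cv2.imread(f"pics/{n}16.png",0)
  R=dict(tower=(226,203,258,230),jar=(246,160,264,178),vial=(228,231,240,243),spare=(190,190,204,206),plateL=(214,196,224,228),timer=(155,222,185,248)) if n=="top" else dict(tower=(256,194,290,232),plateR=(262,262,280,284),vial=(284,248,299,272),spare=(220,272,242,305),jar=(204,208,226,240))
  for k,(x0,y0,x1,y1) in R.items():
    A=np.float32(a[y0:y1,x0:x1]);B=np.float32(b[y0:y1,x0:x1]);print(n,k,np.round(cv2.phaseCorrelate(A,B,cv2.createHanningWindow((x1-x0,y1-y0),cv2.CV_32F)),2))
```

```text
Traceback (most recent call last):
ValueError: setting an array element with a sequence. The requested array has an inhomogeneous shape after 1 dimensions. The detected shape was (2,) + inhomogeneous part.
```

View pics/t16z.png

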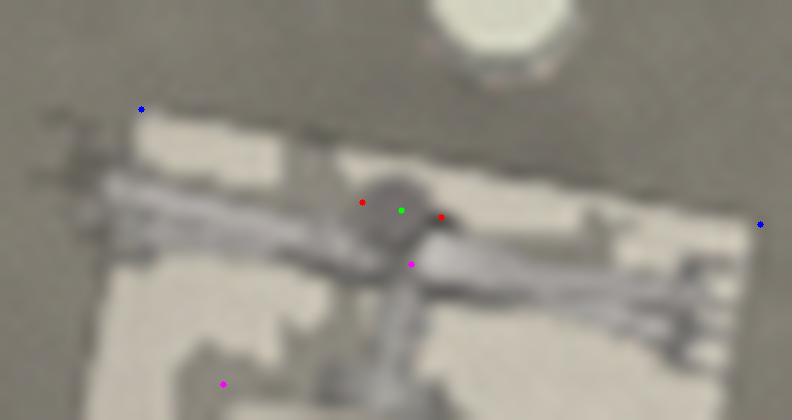

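The cap centre in the top view (396,207 in the zoom) sits on the 0° prediction to within about 1°. Next I'll check that nothing else moved.

Run:
```python
from h import *
for n in("top","side"):
  a=cv2.imread(f"pics/{n}0.png",0);b=cv2.imread(f"pics/{n}16.png",0)
  R=dict(tower=(226,203,258,230),jar=(246,160,264,178),vial=(228,231,240,243),spare=(190,190,204,206),plateL=(212,200,224,228),rack=(105,170,172,202)) if n=="top" else dict(tower=(256,194,290,232),plateR=(262,262,280,284),vial=(284,248,299,272),spare=(220,272,242,305),jar=(204,208,226,240))
  for k,(x0,y0,x1,y1) in R.items():
    A=np.float32(a[y0:y1,x0:x1]);B=np.float32(b[y0:y1,x0:x1]);(d,q)=cv2.phaseCorrelate(A,B,cv2.createHanningWindow((x1-x0,y1-y0),cv2.CV_32F));print(n,k,np.round(d,2),round(q,2))
s=robot.get_state();print(s["wrist_force"],np.abs(s["dq"]).max(),s["time"])
```

```text
top tower [0.08 0.45] 0.88
top jar [0.09 0.01] 0.92
top vial [0.13 0.25] 1.04
top spare [ 0.46 -0.12] 1.03
top plateL [0.2  0.15] 0.92
top rack [ 0.03 -0.03] 0.97
side tower [0.06 0.06] 0.88
side plateR [-0.02 -0.12] 0.96
side vial [0.49 0.43] 0.92
side spare [-0.15  0.2 ] 0.92
side jar [-0.06 -0.09] 0.9
[-0.1274213   0.26875002  0.62988916] 0.0024617059313629753 17.9
```

```bash
python3 -c "
from rig import robot; print(robot.hand_in())"
```

```text
the job is handed in; nothing more can be done
None
```

The sample tube now points straight up with its cap on top. I turned the wheel about 127° in the decreasing sense with the shut fingertips, pushing two fork spokes and then the tube's own spoke. The job was handed in at 17.9 s with the arm clear of everything.

**Tube angle:** the side-camera fit gave 0.1 to 0.3°. The top view put the cap within about 1° of upright. My fits are only good to 1 or 2°.

**Other objects:** the mixer, jar, vial and spare tube match the first pictures to within half a pixel in both cameras. The rack matches in the top view. I did not compare the spray bottle, timer or slide box.

**What did not go cleanly:**
- **Pressing instead of pushing:** the pushes themselves were about 1 to 2.5 N. Three times part of the gripper bore down on a spoke end, once on a fork at 8 N and twice on the cap at 9 N and then 28 N. The last was most likely the knuckle above the fingertip on the cap end, and I lifted off straight away. All of it was under the 40 N limit.
- **Camera mismatch:** the fingertip appeared about 5 pixels above where the reported tool position should put it, and the wheel model fitted about 5–7% too large in the side view. I did not resolve either.

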